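# Set the polarising ring to its set pin and clamp it

## Task

On the polarising strain viewer (the low round white housing), push the ring's upright lever around with the fingertips until its pointer points at the middle of the pin with the wide flat head; then push the clamp lever on the side block counter-clockwise (seen from above) all the way round to its stop, leaving the ring on its mark. Only push, gently: do not grip or lift anything, and leave the glassware and everything else on the bench where it is.

Things in the scene. Friction and masses are not known exactly. Their poses are not given: they have to be found in the camera images.
- viewer: the polarising strain viewer, fixed: round white housing, dia 260 mm, top at height 50, rear supply box 35 high reaching 170 behind the centre, clamp block (56 x 60, 50 high) on its right side. Origin: centre of the underside, on the ring's axis; z up; -x is its front, -y its right. Aluminium ring dia 184, top at height 63; in it a fixed glass window, dia 80, top at 64, with a small jar on it.
- ring (a joint): the ring's angle about the viewer's vertical axis, rad, -1.2 to 1.2, counter-clockwise from above positive; at 0 lever and pointer point to the viewer's front (-x), at positive values towards its right (-y). It has friction (0.22 N m, about 2.6 N at the lever) and stays where it is left.
- lever_top (a point): top of the ring's upright round lever post, dia 14 mm, at radius 85 from the ring's axis and 121 above the bench; the post is bare down to height 66. The pointer, a flat dark blade, reaches outwards from its foot to radius 106.
- pointer_aim (a point): the point on the pointer's line 118 mm from the ring's axis (12 past the blade's tip), so on the circle of the pins; it turns with the ring.
- set_pin: the dark steel pin with the wide flat head (dia 20 mm, top 67 above the bench); origin on its axis, at its foot. Four fixed pins stand by the scale of dark ticks (5 degrees apart) on the housing's front half, on a circle of radius 118 about the ring's axis, 0.50 and 0.95 rad to either side of straight front; the other three are slim (dia 5, tops at 64). Which pin stands where varies.
- clamp (a joint): angle of the clamp lever about the vertical, rad, 0 (open; points to the viewer's right, -y) to 1.3 (stop; points nearly to the viewer's rear, +x), counter-clockwise from above positive. It has friction (0.10 N m, 2 N at its post) and stays where it is left; it starts between 0 and 0.2.
- clamp_top (a point): top of the clamp lever's upright round post, dia 14 mm, at radius 50 from the clamp's pivot and 109 above the bench; the post is bare down to height 65.
- clamp_pivot (a point): the clamp's pivot axis, on top of the clamp block, at height 51 mm; in the viewer's frame at x 0, y -155.
- sample_jar: small capped glass jar (dia 32, 42 tall) standing on the viewer's glass window; a bystander, loose. Sizes in mm; origin at the centre of its underside
- beaker: glass beaker (dia 68, 85 tall) standing close in front of the viewer; a bystander, loose. Sizes in mm; origin at the centre of its underside
- pill_jar: white plastic jar (dia 54, 85 tall) standing close beside the viewer; a bystander, loose. Sizes in mm; origin at the centre of its underside
- big_beaker: larger glass beaker (dia 90, 110 tall); a bystander, loose. Sizes in mm; origin at the centre of its underside
- reagent: brown bottle (dia 66, 140 tall); a bystander, loose. Sizes in mm; origin at the centre of its underside
- spatula: lab spatula 180 long, lying flat; a bystander, loose. Sizes in mm
- stopper: small tapered stopper (dia 24, 20 tall); a bystander, loose. Sizes in mm; origin at the centre of its underside

How it is judged (in metres and radians):
On the way, in this order (a step that is already met when the one before it is completed fails the run):
1. the pointer rests on the headed pin, the clamp still open (horizontal distance between pointer_aim and set_pin below 0.006 m and velocity of joint ring between -0.05 and 0.05 rad/s and value of joint clamp below 0.5 rad), for 0.3 s.
2. the clamp lever is at its stop with the ring still on its mark (value of joint clamp above 1.15 rad and horizontal distance between pointer_aim and set_pin below 0.006 m), for 0.2 s.
At the end, for the whole second after the job is handed in: the pointer's line passes within 6 mm (about 3 degrees) of the headed pin's axis, the ring is still, and the clamp lever stands within 0.15 rad of its stop (over 1.15 rad) (all of step 2 and velocity of joint ring between -0.05 and 0.05 rad/s); the robot touches nothing.
It fails at once if more than 35 N on the viewer or its levers: shoved or pinched instead of pushed gently (contact force between the fingers and viewer above 35 N).
It fails at once if a jar, beaker, bottle, spatula or stopper is moved or lifted (over 15 mm) (distance of any of sample_jar, beaker, pill_jar, big_beaker, reagent, spatula, stopper from where it was at the start of the episode above 0.015 m).
It also fails if it takes over 64 s, if anything falls off the work surface, if the arm or the gripper's body presses on something with over 40 N, if the wrist force passes 120 N, or if a joint passes its speed limit or range.

## Robot

A 6-joint arm with a two-finger parallel gripper is mounted at the origin on the work surface. World frame = base frame: x ahead of the robot, y to its left, z up, the work surface at z = 0. Lengths are in m, angles in degrees, forces in N, time in s.
With the tool pointing down it reaches from about 0.25 to 0.725 m from the base axis. Payload 9.7 kg.
Tool frame: the origin (TCP) lies on the centre line of the jaws, within the pads' length; the fingertips stand 22 mm ahead of it and the grasp point (between the pads) lies 3 mm ahead of it; z points along the fingers, y is the direction in which the jaws open and shut (so a half turn about z gives the same grasp; the last joint's range is limited). The gripper opens to 85 mm and grips with 20 to 120 N. Pads are 22 mm wide; open, the fingers measure 114 mm over their backs; the gripper's body (76 mm by 85 mm) begins 54 mm behind the grasp point. The pads swing forward as they close: fully open they stand 13 mm farther back than shut.
Start: joints at [-65.145, 4.979, 10.078, 95.1, 0, 90], TCP at [0.231, -0.499, 0.253] pointing down, gripper open.
Joint ranges: [-179.16, 179.16], [-48.56, 103.87], [-65.8, 70.77], [-126.05, 130.52], [-82.76, 87.17], [-180, 180]. Speed limits (degrees/s): [127.2, 127.2, 147.25, 180, 180, 180].

## Interface

Orientations are given as [roll, pitch, yaw] about the fixed x, y, z axes, in that order (R = Rz(yaw) Ry(pitch) Rx(roll)).
In Python, from workcell import monitor, eyes, job gives the robot as it stands. The module is installed in compiled form; this text tells all that it offers.
- The arm moves only by the tool drive_tool, never from a script. Its argument "plan" is a list of rows, each a list of 3 entries, a list of its own where there are three numbers: the opening, from 0 (shut) to 1 (fully open), then the shift along the world's x, y, z in m, then the turn about the world's z in degrees. In form: [[gripper, [x, y, z], yaw], ...]. A call has 1 to 10 rows; each row shifts and turns the commanded pose from where the row before left it; what a row does not reach is not made up. A row lasts 1/8 s, in which the tool goes at most 62.5 mm and 10.7 degrees, less where a joint would pass 70% of its speed; a pose out of reach is approached as far as the arm can. A call is refused whole if a number of a shift passes 0.0625 or a number of a turn 10.7, either way. A call with a gripper value outside its range is refused whole. The fingers move at their own pace and stop on an object; "grip_force" is the grip in N (left out, the last holds). Time passes only in rows, so rows that do not move let the fingers close. It gives the time, the measured TCP pose, the force and the opening at its end, in the units of the state.
- monitor.get_obs(): the state, without advancing time (a new reading comes with each control period).
- eyes.camera(name): name is "side" or "top" or "wrist"; returns (picture, depth): 420x560x3 uint8, red, green, blue; 420x560 float32, m along the optical axis (not along the pixel's ray), 0 where there is no reading.
- eyes.camera_params(name): a dict with "fx", "fy", "cx", "cy" (pixels), "dist_coeffs" ([k1, k2, p1, p2, k3] as OpenCV has them; the pictures are not rectified), "extrinsics" (4x4, takes a point from world to camera coordinates); the wrist camera has in their place "mount" (4x4, takes a point from camera to tool coordinates, whose origin is the TCP and whose axes are the flange's). Camera axes: x right, y down, z forward; pixel columns grow to the right and rows downward; lengths in m; the calibration is good to about 2 mm. A picture is of the moment at which its call begins: read the wrist's pose just before it. camera_params takes no time and is no camera call.
- job.job_done(): hands the job in, once; it reports no verdict.
The state is a dict: "time": time; "q": joint angles; "qd": joint speeds; "joint_efforts": joint torques, N m; "ee_pos": TCP position; "tcp_rot": TCP orientation; "wrist_force": force on the tool from outside, world axes, zero at the start; "torque": the same for the moment, N m; "opening": finger opening in m.
Only numpy, scipy, OpenCV 4.12 (cv2) and the standard library are available. Lean on these libraries where they do the work, as an engineer would, in place of code of your own. Each camera call takes 0.05 s, during which the arm holds its last target.

## Working session

There is one attempt and no reset: what is moved stays moved. The work goes in short steps, Python scripts to look and compute and a tool call to move; the robot and the scene stay as the last step left them, time stands still between calls to the robot, and variables do not carry over. Pictures are saved under pics/ and viewed, and the job is handed in when it is done.

Besides the shell and the picture viewer there is one more tool, called after "Request:" by a JSON object that holds its "method" and its "body". drive_tool: Moves the arm, as the interface text tells. Its arguments: {"type":"object","properties":{"plan":{"type":"array","items":{"type":"array"}},"grip_force":{"type":"number"}},"required":["plan"]}

```bash
mkdir -p pics; python3 - <<'E'
from workcell import monitor, eyes, job
import cv2,numpy as np
o=monitor.get_obs();print(o['time'],o['ee_pos'],o['tcp_rot'],o['opening'])
for n in ['side','top']:
    p,d=eyes.camera(n);cv2.imwrite(f'pics/{n}0.png',p[:,:,::-1]);np.savez(f'{n}0.npz',p=p,d=d)
    print(n,eyes.camera_params(n))
print(eyes.camera_params('wrist'))
E
```

```text
0.0 [ 0.23107969 -0.49888342  0.2525789 ] [-1.79923485e+02  7.64593407e-04  2.48536406e+01] 0.08519732511618784
side {'fx': 428.00918478549767, 'fy': 428.00918478549767, 'cx': 281.4872828997695, 'cy': 204.26952798613476, 'dist_coeffs': array([-0.04689261,  0.        ,  0.        ,  0.        ,  0.        ]), 'extrinsics': array([[-0.9924204 , -0.12242859,  0.01063001,  0.52978367],
       [-0.09694739,  0.72683014, -0.67994054,  0.11953771],
       [ 0.07551796, -0.67581742, -0.73319019,  1.0392034 ],
       [ 0.        ,  0.        ,  0.        ,  1.        ]])}
top {'fx': 460.25359232314065, 'fy': 460.25359232314065, 'cx': 270.93109216139123, 'cy': 203.36529980499017, 'dist_coeffs': array([0.0454505, 0.       , 0.       , 0.       , 0.       ]), 'extrinsics': array([[-0.02899269, -0.99939659,  0.01912776,  0.00924325],
       [-0.9964859 ,  0.02739329, -0.07915463,  0.53716844],
       [ 0.0785829 , -0.02135544, -0.99667882,  1.43722544],
       [ 0.        ,  0.        ,  0.        ,  1.        ]])}
{'fx': 291.8546962649976, 'fy': 291.8546962649976, 'cx': 279.1907032670999, 'cy': 207.54234758867332, 'dist_coeffs': array([-0.00555909,  0.        ,  0.        ,  0.        ,  0.        ]), 'mount': array([[-1.15622790e-03, -9.49051924e-01, -3.15117612e-01,
         8.02854959e-02],
       [ 9.99999274e-01, -9.90696698e-04, -6.85472492e-04,
        -6.25533039e-04],
       [ 3.38363009e-04, -3.15118176e-01,  9.49052380e-01,
        -1.19232909e-01],
       [ 0.00000000e+00,  0.00000000e+00,  0.00000000e+00,
         1.00000000e+00]])}
```

View pics/top0.png

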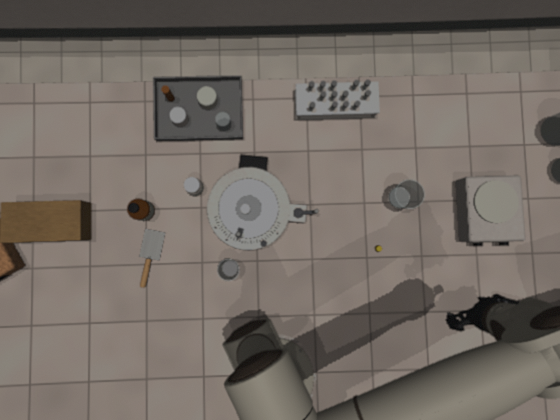

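View pics/side0.png

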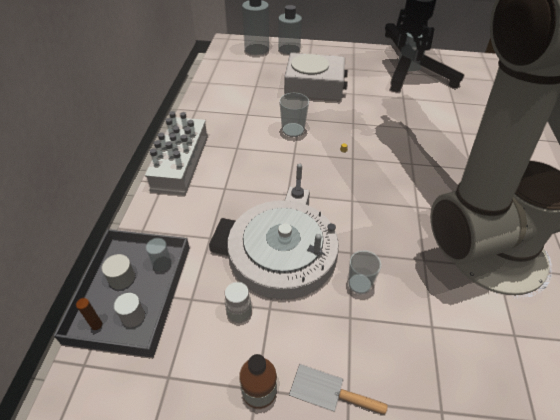

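```bash
python3 - <<'E'
import cv2
a=cv2.imread('pics/top0.png')[140:290,170:330];cv2.imwrite('pics/topc.png',cv2.resize(a,None,fx=5,fy=4*5/4,interpolation=cv2.INTER_CUBIC)[:600*2][:, :800][:750])
a=cv2.imread('pics/top0.png')[140:260,180:330];cv2.imwrite('pics/topc.png',cv2.resize(a,None,fx=5,fy=5,interpolation=cv2.INTER_CUBIC))
a=cv2.imread('pics/side0.png')[150:310,200:390];cv2.imwrite('pics/sidec.png',cv2.resize(a,None,fx=3.7,fy=3.7,interpolation=cv2.INTER_CUBIC))
E
```

```text
(no output)
```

View pics/topc.png

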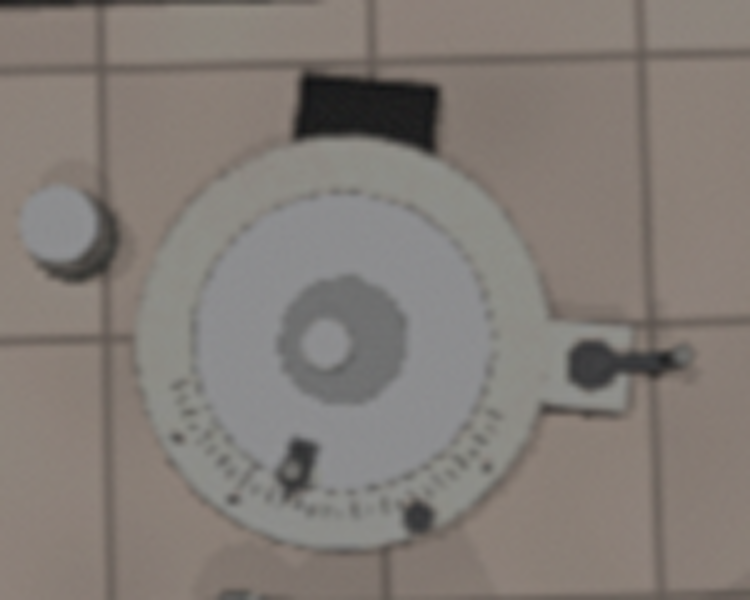

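View pics/sidec.png

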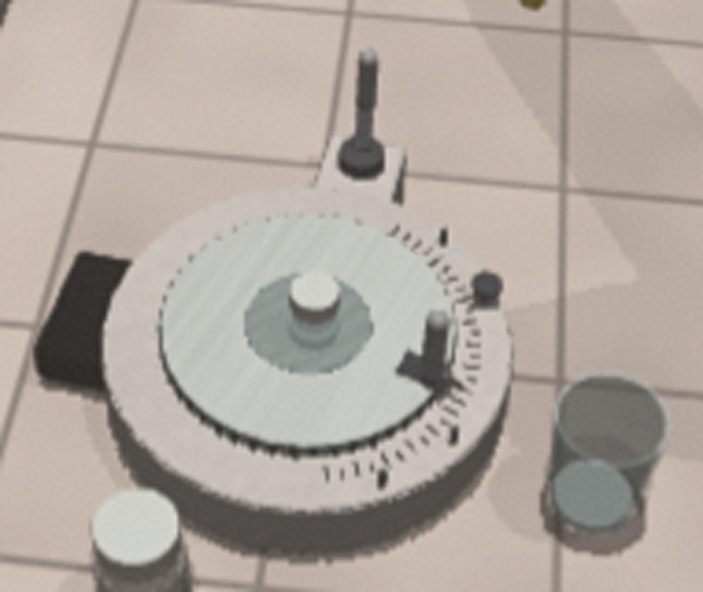

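```bash
cat > h.py <<'E'
import numpy as np,cv2
from workcell import monitor, eyes, job
def proj(n,P):
    c=eyes.camera_params(n);E=c['extrinsics'];K=np.array([[c['fx'],0,c['cx']],[0,c['fy'],c['cy']],[0,0,1]])
    return cv2.projectPoints(np.atleast_2d(P).astype(float),cv2.Rodrigues(E[:3,:3])[0],E[:3,3],K,c['dist_coeffs'])[0][:,0]
def vw(p,v):
    x,y,t=p[:3];c,s=np.cos(t),np.sin(t);v=np.atleast_2d(v)
    return np.c_[x+c*v[:,0]-s*v[:,1],y+s*v[:,0]+c*v[:,1],v[:,2]]
def ringpt(a,r,z): return [-r*np.cos(a),-r*np.sin(a),z]
def clpt(a,z=.109,r=.05): return [r*np.sin(a),-.155-r*np.cos(a),z]
def model(p):
    return vw(p,[ringpt(-.95,.118,.064),ringpt(-.5,.118,.064),ringpt(.5,.118,.067),ringpt(.95,.118,.064),
      ringpt(p[3],.085,.121),clpt(p[4])])
E
cat > fit.py <<'E'
from h import *
from scipy.optimize import least_squares
T=np.array([(178,438),(232,498),(418,518),(487,467),(291,465),(684,355)])/5+[180,140]
S=np.array([(383,472),(455,430),(487,280),(443,232),(437,317),(367,55)])/3.7+[200,150]
def f(p): return np.r_[(proj('top',model(p))-T).ravel(),(proj('side',model(p))-S).ravel()]
r=least_squares(f,[.4,0,0,-.4,0.1],loss='soft_l1',x_scale=[.1,.1,.1,.1,.1])
print(r.x); print(f(r.x).reshape(2,6,2).round(2))
np.save('fit.npy',r.x);print(model(r.x).round(4)); print('pivot',vw(r.x,[0,-.155,.06]))
E
python3 fit.py
```

```text
[ 0.52231113  0.06638581 -0.12152845 -0.26598052  0.15503144]
[[[-1.3  -0.46]
  [-0.38  0.15]
  [-0.62 -0.42]
  [-0.52 -0.44]
  [-1.31  0.47]
  [-0.86 -0.46]]

 [[ 0.16 -0.98]
  [ 0.09 -1.09]
  [ 0.11  0.08]
  [ 0.36 -0.96]
  [ 0.1  -0.7 ]
  [ 0.5  -1.18]]]
[[ 0.4658  0.17    0.064 ]
 [ 0.4264  0.1351  0.064 ]
 [ 0.4127  0.0228  0.067 ]
 [ 0.4425 -0.0206  0.064 ]
 [ 0.4436  0.0985  0.121 ]
 [ 0.5052 -0.1374  0.109 ]]
pivot [[ 0.50352055 -0.08747099  0.06      ]]
```

```bash
cat > plan.py <<'E'
from h import *
p=np.load('fit.npy')
def ringpush(a,d=.018):
    t=np.array([np.sin(a),-np.cos(a),0]);q=np.array(ringpt(a,.085,.104))-d*t
    return vw(p,q)[0], np.degrees(p[2]+a)-90+180
def clpush(a,d=.018):
    t=np.array([np.cos(a),np.sin(a),0]);q=np.array(clpt(a,.1))-d*t
    return vw(p,q)[0], np.degrees(p[2]+a)
if __name__=='__main__':
    print('pre',ringpush(p[3],.035))
    for a in np.r_[p[3],np.arange(-.2,.51,.1)]: print(round(a,2),*ringpush(a))
    print('precl',clpush(p[4],.035))
    for a in np.r_[p[4],np.arange(.2,1.31,.1)]: print(round(a,2),*clpush(a))
    d=np.load('top0.npz')['d'];
    for n,u,v in [('beaker',229,269),('pill',193,186),('bigb',400,197),('stop',378,248)]:
        c=eyes.camera_params('top');E=c['extrinsics'];K=np.array([[c['fx'],0,c['cx']],[0,c['fy'],c['cy']],[0,0,1]])
        xy=cv2.undistortPoints(np.array([[[u,v]]],float),K,c['dist_coeffs'])[0,0];z=d[v,u]
        print(n,np.linalg.inv(E)@[xy[0]*z,xy[1]*z,z,1])
E
python3 plan.py
```

```text
pre (array([0.45683952, 0.13091075, 0.104     ]), np.float64(67.79737097618222))
-0.27 [0.4504155  0.11517125 0.104     ] 67.79737097618222
-0.2 [0.44735539 0.11032482 0.104     ] 71.57777656716802
-0.1 [0.44334327 0.10262222 0.104     ] 77.30735451847625
0.0 [0.44012018 0.09455756 0.104     ] 83.03693246978447
0.1 [0.43771831 0.08621142 0.104     ] 88.76651042109272
0.2 [0.43616166 0.07766718 0.104     ] 94.49608837240095
0.3 [0.43546579 0.06901023 0.104     ] 100.22566632370918
0.4 [0.43563765 0.06032705 0.104     ] 105.95524427501742
0.5 [0.43667553 0.05170441 0.104     ] 111.68482222632565
precl (array([ 0.47021503, -0.13861531,  0.1       ]), np.float64(1.9195798785824747))
0.16 [ 0.48720549 -0.13804587  0.1       ] 1.9195798785824747
0.2 [ 0.48949549 -0.13872816  0.1       ] 4.496088372400946
0.3 [ 0.49468274 -0.13987226  0.1       ] 10.22566632370918
0.4 [ 0.49995829 -0.14049278  0.1       ] 15.955244275017415
0.5 [ 0.50526943 -0.14058352  0.1       ] 21.68482222632565
0.6 [ 0.5105631  -0.14014358  0.1       ] 27.41440017763388
0.7 [ 0.5157864  -0.13917736  0.1       ] 33.143978128942116
0.8 [ 0.52088715 -0.1376945   0.1       ] 38.87355608025035
0.9 [ 0.52581437 -0.13570982  0.1       ] 44.603134031558575
1.0 [ 0.53051885 -0.13324316  0.1       ] 50.33271198286681
1.1 [ 0.53495356 -0.13031916  0.1       ] 56.06228993417505
1.2 [ 0.5390742  -0.12696703  0.1       ] 61.79186788548329
1.3 [ 0.54283961 -0.12322027  0.1       ] 67.52144583679151
beaker [0.33460123 0.13174798 0.01087064 1.        ]
pill [0.59165433 0.22997711 0.08236181 1.        ]
bigb [ 0.54765754 -0.4217433   0.00437118  1.        ]
stop [ 0.38694375 -0.33942089  0.01949123  1.        ]
```

Request:
{"method": "drive_tool", "body": {"plan": [[0, [0.019, 0.0525, 0], 7.0], [0, [0.019, 0.0525, 0], 7.0], [0, [0.019, 0.0525, 0], 7.0], [0, [0.019, 0.0525, 0], 7.0], [0, [0.019, 0.0525, 0], 7.0], [0, [0.019, 0.0525, 0], 8.0], [0, [0.019, 0.0525, 0], 0], [0, [0.019, 0.0525, 0], 0], [0, [0.019, 0.0525, 0], 0], [0, [0.019, 0.0525, 0], 0]], "grip_force": 40}}

```text
time: 1.35
ee_pos: [0.4214, 0.0279, 0.2532]
tcp_rot: [180.0, -0.0, 67.9]
wrist_force: [0.8, -0.3, 0.0]
opening: -0.0003
```

Request:
{"method": "drive_tool", "body": {"plan": [[0, [0.018, 0.0525, 0], 0], [0, [0.018, 0.0525, 0], 0], [0, [0, 0, 0], 0], [0, [0, 0, 0], 0]]}}

```text
time: 1.85
ee_pos: [0.4569, 0.1308, 0.253]
tcp_rot: [-180.0, 0.0, 67.9]
wrist_force: [-0.4, 0.4, 0.9]
opening: -0.0002
```

Tracking is precise. I'll take a wrist picture from here, then descend.

```bash
cat > wr.py <<'E'
import sys
from h import *
from scipy.spatial.transform import Rotation as R
def wcam():
    o=monitor.get_obs();p,d=eyes.camera('wrist');c=eyes.camera_params('wrist')
    T=np.eye(4);T[:3,:3]=R.from_euler('xyz',o['tcp_rot'],degrees=True).as_matrix();T[:3,3]=o['ee_pos']
    E=np.linalg.inv(T@c['mount']);K=np.array([[c['fx'],0,c['cx']],[0,c['fy'],c['cy']],[0,0,1]])
    return p,d,E,K,c['dist_coeffs']
def wproj(E,K,dc,P): return cv2.projectPoints(np.atleast_2d(P).astype(float),cv2.Rodrigues(E[:3,:3])[0],E[:3,3],K,dc)[0][:,0]
if __name__=='__main__':
    n=sys.argv[1];p,d,E,K,dc=wcam();np.savez(n+'.npz',p=p,d=d,E=E,K=K,dc=dc)
    im=p[:,:,::-1].copy();cv2.imwrite(f'pics/{n}.png',im)
    print(wproj(E,K,dc,model(np.load('fit.npy'))).round(0))
E
python3 wr.py w1
```

```text
[[274. 152.]
 [253. 195.]
 [280. 283.]
 [315. 302.]
 [280. 240.]
 [402. 385.]]
```

View pics/w1.png

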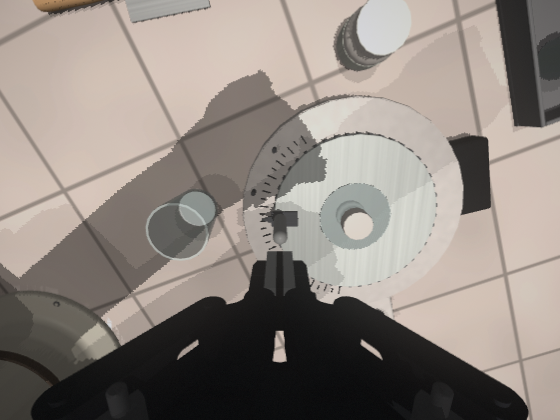

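Request:
{"method": "drive_tool", "body": {"plan": [[0, [0, 0, -0.04], 0], [0, [0, 0, -0.04], 0], [0, [0, 0, -0.04], 0], [0, [0, 0, -0.029], 0], [0, [0, 0, 0], 0], [0, [-0.0032, -0.0079, 0], 0], [0, [0, 0, 0], 0]]}}

```text
time: 2.78
ee_pos: [0.4545, 0.1224, 0.106]
tcp_rot: [179.9, -0.1, 67.8]
wrist_force: [-0.7, 0.8, -0.2]
opening: 0.0
```

```bash
python3 wr.py w2
```

```text
[[268. 172.]
 [230. 249.]
 [279. 388.]
 [337. 412.]
 [279. 359.]
 [485. 559.]]
```

View pics/w2.png

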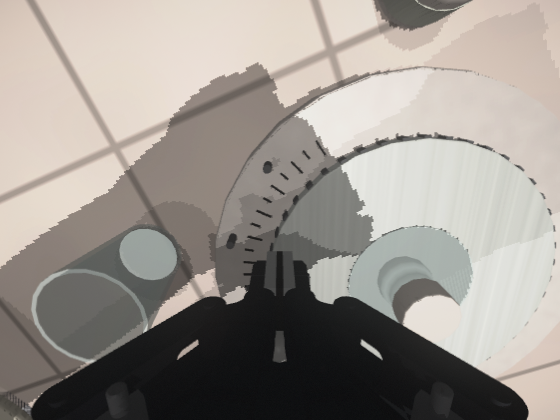

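Request:
{"method": "drive_tool", "body": {"plan": [[0, [-0.0016, -0.004, 0], 0], [0, [-0.0016, -0.004, 0], 0], [0, [-0.003, -0.0047, 0], 3.8], [0, [-0.002, -0.0038, 0], 2.9], [0, [-0.002, -0.0039, 0], 2.8], [0, [-0.0016, -0.004, 0], 2.9], [0, [-0.0016, -0.0041, 0], 2.8], [0, [-0.0012, -0.0042, 0], 2.9], [0, [-0.0012, -0.0041, 0], 2.8], [0, [0, 0, 0], 0]]}}

```text
time: 4.08
ee_pos: [0.4382, 0.0861, 0.1044]
tcp_rot: [180.0, -0.0, 88.7]
wrist_force: [-0.3, 0.3, 0.3]
opening: -0.0
```

```bash
cat > look.py <<'E'
import sys
from h import *
n=sys.argv[1];x,y,w,h=map(int,sys.argv[2:6]) if len(sys.argv)>2 else (180,140,150,120)
p,d=eyes.camera('top');a=p[y:y+h,x:x+w,::-1];cv2.imwrite(f'pics/{n}t.png',cv2.resize(a,None,fx=5,fy=5,interpolation=cv2.INTER_CUBIC))
p,d=eyes.camera('side');a=p[150:310,200:390,::-1];cv2.imwrite(f'pics/{n}s.png',cv2.resize(a,None,fx=3.7,fy=3.7,interpolation=cv2.INTER_CUBIC))
print(monitor.get_obs()['wrist_force'])
E
python3 look.py r1
```

```text
[0.24839582 0.7443123  0.08180403]
```

View pics/r1s.png

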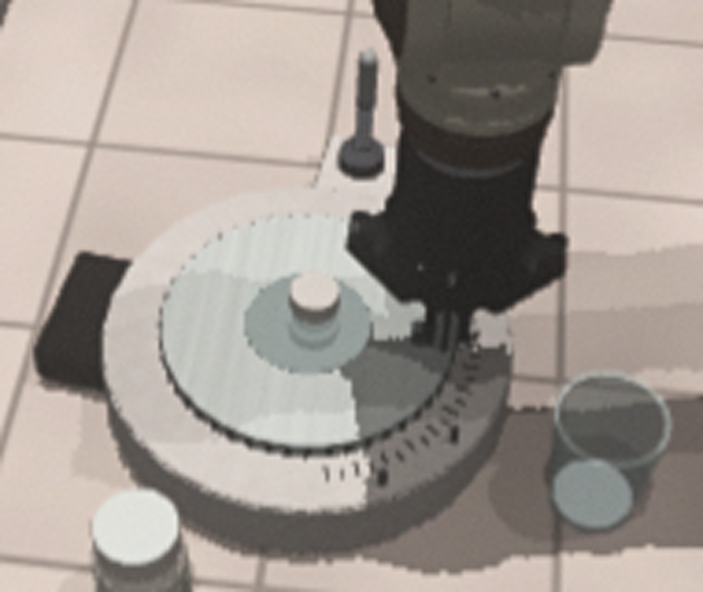

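View pics/r1t.png

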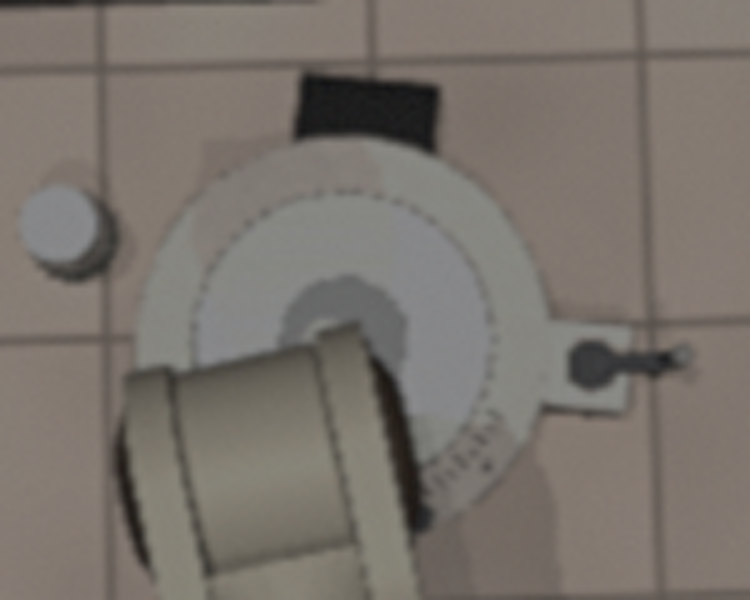

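Request:
{"method": "drive_tool", "body": {"plan": [[0, [-0.0008, -0.0042, 0], 2.9], [0, [-0.0008, -0.0043, 0], 2.8], [0, [-0.0004, -0.0043, 0], 2.9], [0, [-0.0003, -0.0044, 0], 2.8], [0, [0.0001, -0.0043, 0], 2.9], [0, [0.0001, -0.0044, 0], 2.8]]}}

```text
time: 4.92
ee_pos: [0.4362, 0.0607, 0.1043]
tcp_rot: [180.0, -0.0, 105.9]
wrist_force: [1.3, 3.2, -0.6]
opening: -0.0002
```

Request:
{"method": "drive_tool", "body": {"plan": [[0, [0, 0, 0], 0], [0, [0, 0.004, 0], 0], [0, [0, 0.004, 0.03], 0], [0, [-0.03, 0.0, 0.05], 0], [0, [-0.05, 0, 0.05], 0], [0, [-0.05, 0, 0.03], 0], [0, [0, 0, 0], 0]]}}

```text
time: 5.8
ee_pos: [0.3106, 0.0686, 0.2615]
tcp_rot: [179.7, 0.0, 105.9]
wrist_force: [0.7, 0.4, -0.1]
opening: 0.0
```

```bash
python3 wr.py w3; python3 look.py r2
```

```text
[[445. 137.]
 [398. 158.]
 [351. 247.]
 [361. 282.]
 [423. 210.]
 [384. 391.]]
[ 0.45375473  0.49103405 -0.53296733]
```

View pics/r2t.png

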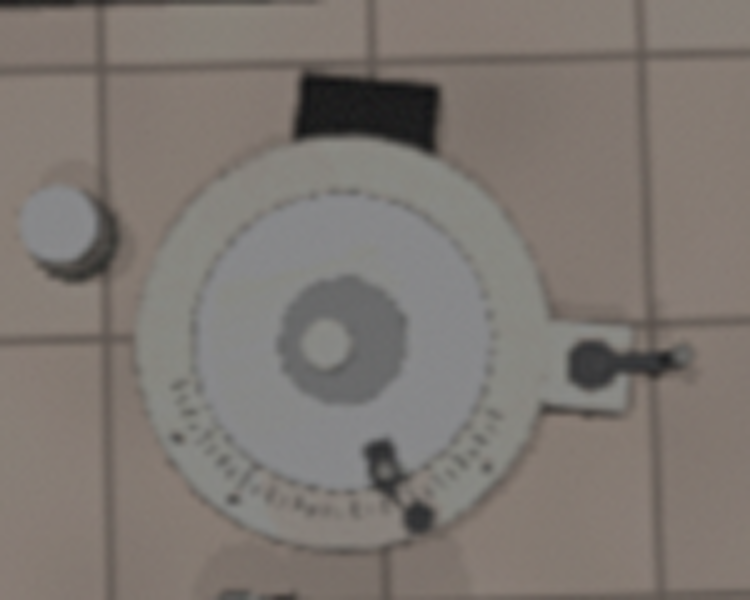

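View pics/w3.png

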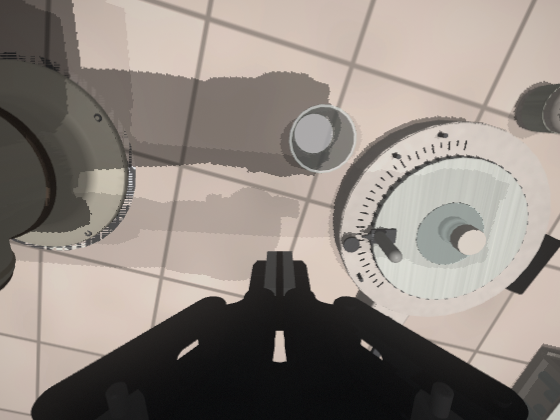

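View pics/r2s.png

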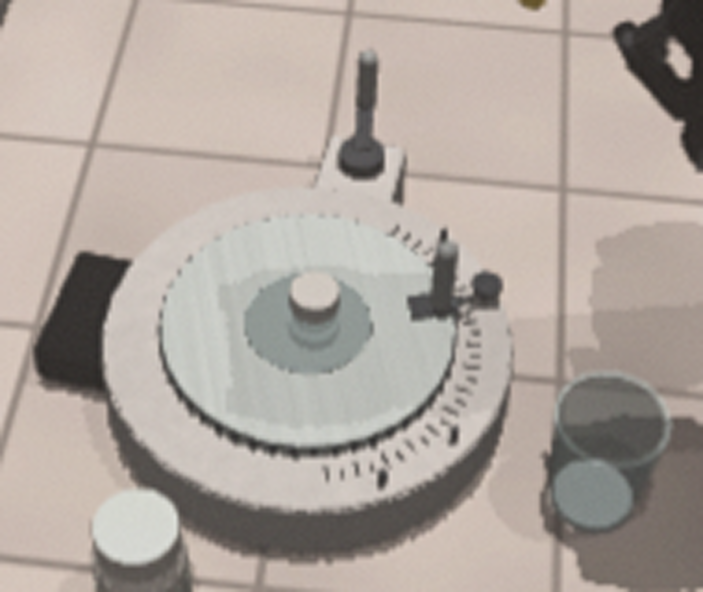

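```bash
python3 - <<'E'
from h import *
p=np.load('fit.npy')
S=np.array((446,243))/3.7+[200,150];T=np.array((384,466))/5+[180,140]
for a in np.arange(.36,.6,.03):
    P=vw(p,ringpt(a,.085,.121)); print(round(a,2),(proj('side',P)-S).round(2),(proj('top',P)-T).round(2))
E
python3 - <<'E'
import cv2
a=cv2.imread('pics/w3.png')[190:310,320:470];cv2.imwrite('pics/w3c.png',cv2.resize(a,None,fx=5,fy=5,interpolation=cv2.INTER_CUBIC))
E
```

```text
0.36 [[0.93 1.3 ]] [[-2.05  1.09]]
0.39 [[0.71 0.45]] [[-1.22  0.84]]
0.42 [[ 0.46 -0.4 ]] [[-0.39  0.58]]
0.45 [[ 0.17 -1.24]] [[0.43 0.28]]
0.48 [[-0.14 -2.07]] [[ 1.24 -0.03]]
0.51 [[-0.49 -2.9 ]] [[ 2.04 -0.37]]
0.54 [[-0.87 -3.71]] [[ 2.83 -0.74]]
0.57 [[-1.28 -4.52]] [[ 3.61 -1.13]]
```

View pics/w3c.png

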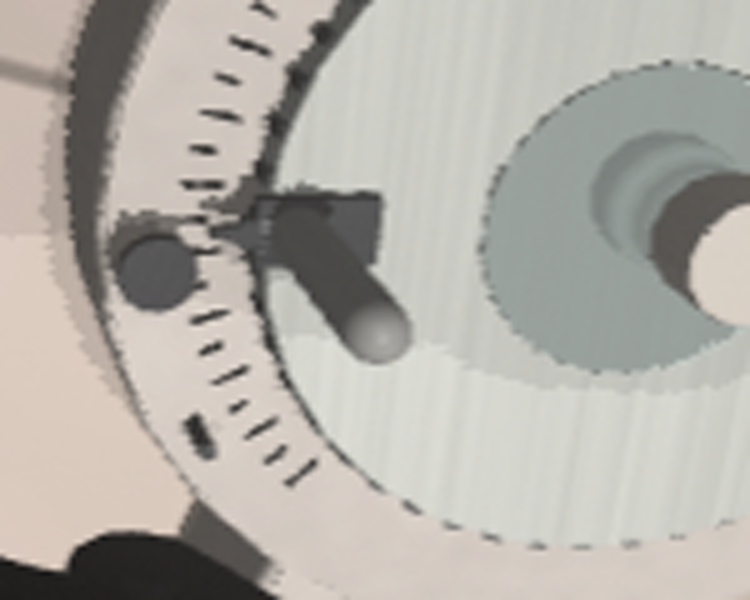

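```bash
python3 - <<'E'
from wr import *
p=np.load('fit.npy');w=np.load('w3.npz');E,K,dc=w['E'],w['K'],w['dc']
def s(P): return ((wproj(E,K,dc,vw(p,P))-[320,190])*5).round(0).astype(int)
im=cv2.imread('pics/w3c.png')
for d in range(-30,70,5):
    u=s(ringpt(np.radians(d),.104,.05))[0];cv2.circle(im,tuple(map(int,u)),3,(0,0,255),-1);cv2.putText(im,str(d),(int(u[0])-60,int(u[1])),0,.4,(255,0,0),1)
for d,z in ((.5,.067),(.95,.064),):
    u=s(ringpt(d,.118,z))[0];cv2.circle(im,tuple(map(int,u)),4,(0,255,0),-1)
for a in (.35,.4,.45):
    u=s(ringpt(a,.085,.121))[0];cv2.circle(im,tuple(map(int,u)),4,(0,255,255),-1)
    u=s(ringpt(a,.106,.066))[0];cv2.circle(im,tuple(map(int,u)),4,(0,255,255),-1)
cv2.imwrite('pics/w3d.png',im)
E
```

```text
(no output)
```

View pics/w3d.png

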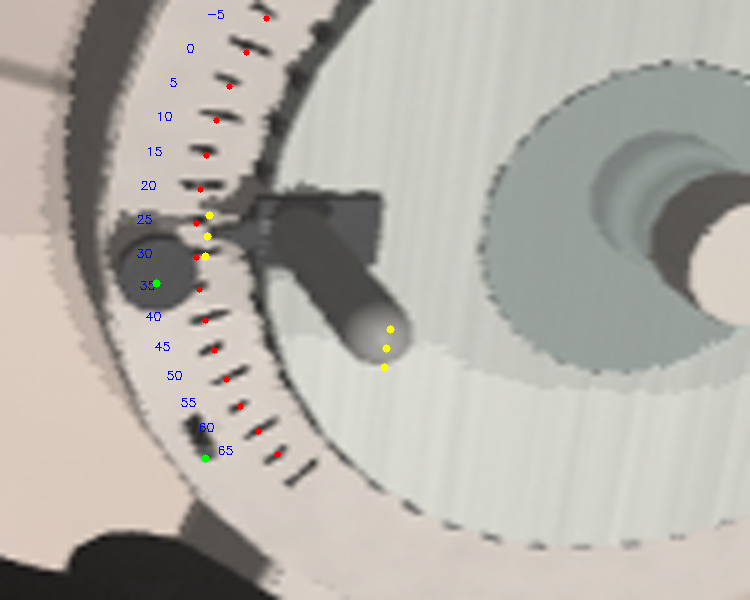

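Request:
{"method": "drive_tool", "body": {"plan": [[0, [0.05, 0, -0.03], 0], [0, [0.05, 0, -0.05], 0], [0, [0.03, 0, -0.05], 0], [0, [0, -0.004, -0.03], 0], [0, [0, 0, 0], 0], [0, [0, -0.004, 0], 0], [0, [0.0002, -0.0022, 0], 1.4], [0, [0.0002, -0.0022, 0], 1.5], [0, [0.0003, -0.0021, 0], 1.4], [0, [0.0003, -0.002, 0], 1.4]]}}

```text
time: 7.2
ee_pos: [0.4374, 0.0518, 0.1048]
tcp_rot: [179.9, 0.0, 111.7]
wrist_force: [-0.0, 2.9, 2.6]
opening: -0.0001
```

Request:
{"method": "drive_tool", "body": {"plan": [[0, [0, 0, 0], 0], [0, [0, 0, 0], 0], [0, [0, 0, 0], 0], [0, [0, 0.004, 0], 0], [0, [0, 0.004, 0.03], 0], [0, [-0.03, 0.0, 0.05], 0], [0, [-0.05, 0, 0.05], 0], [0, [-0.05, 0, 0.03], 0], [0, [0, 0, 0], 0]]}}

```text
time: 8.32
ee_pos: [0.3117, 0.0601, 0.2615]
tcp_rot: [179.7, 0.1, 111.6]
wrist_force: [1.1, 1.3, 0.2]
opening: -0.0
```

```bash
python3 wr.py w4; python3 look.py r3; python3 - <<'E'
import cv2
a=cv2.imread('pics/w4.png')[190:310,320:470];cv2.imwrite('pics/w4c.png',cv2.resize(a,None,fx=5,fy=5,interpolation=cv2.INTER_CUBIC))
E
```

```text
[[450. 146.]
 [402. 163.]
 [347. 247.]
 [352. 283.]
 [423. 215.]
 [365. 394.]]
[ 0.5324018   0.35927898 -0.94384922]
```

View pics/w4c.png

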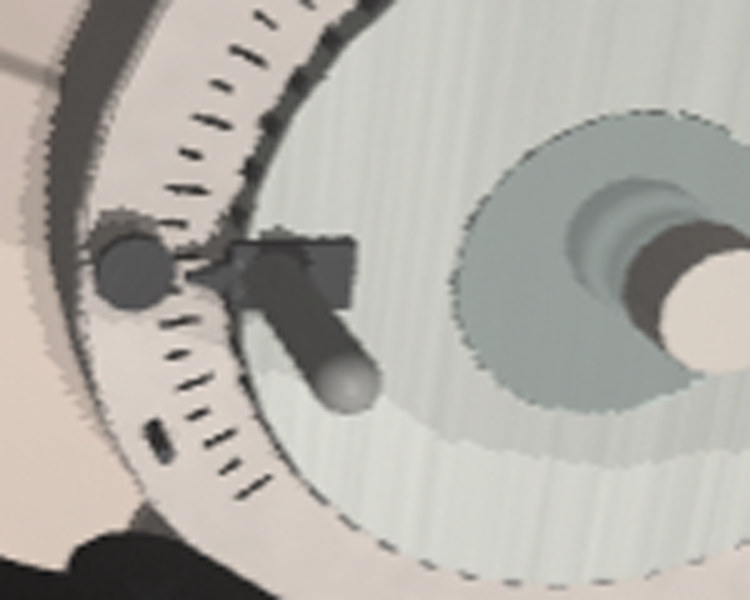

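View pics/r3t.png

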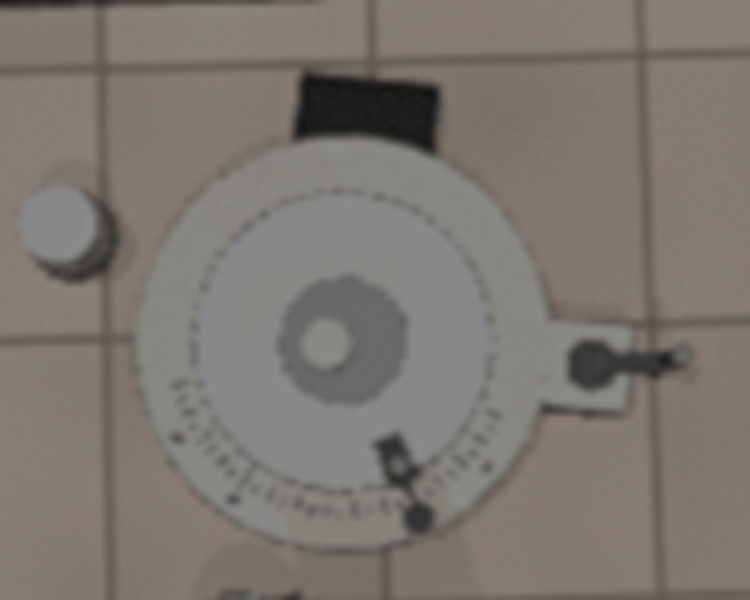

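View pics/r3s.png

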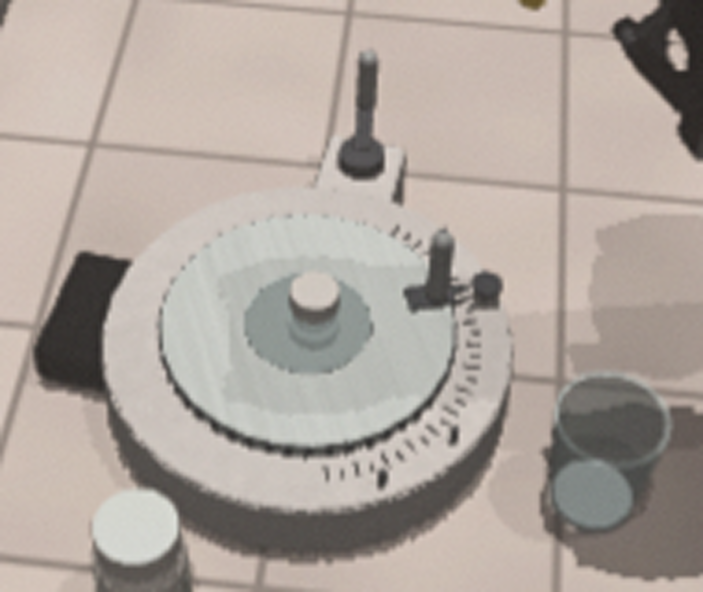

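Request:
{"method": "drive_tool", "body": {"plan": [[0, [0.0226, -0.0284, 0], 10], [0, [0.0226, -0.0284, 0], 10], [0, [0.0226, -0.0284, 0], 10], [0, [0.0226, -0.0284, 0], 10], [0, [0.0226, -0.0284, 0], 10], [0, [0.0226, -0.0284, 0], 10], [0, [0.0226, -0.0284, 0], 10.3], [0, [0, 0, 0], 0], [0, [0, 0, 0], 0]]}}

```text
time: 9.6
ee_pos: [0.471, -0.1389, 0.257]
tcp_rot: [179.9, -0.2, -178.3]
wrist_force: [-0.4, -0.1, -0.8]
opening: 0.0001
```

```bash
python3 wr.py w5; python3 look.py r4
```

```text
[[556. 192.]
 [536. 156.]
 [436. 140.]
 [389. 167.]
 [543. 183.]
 [279. 234.]]
[-0.19523193  0.21007504  0.22943219]
```

View pics/w5.png

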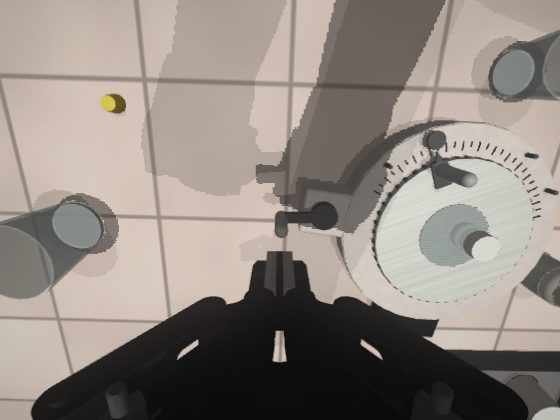

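Request:
{"method": "drive_tool", "body": {"plan": [[0, [-0.002, 0, -0.04], 0], [0, [0, 0, -0.04], 0], [0, [0, 0, -0.04], 0], [0, [0, 0, -0.037], 0], [0, [0, 0, 0], 0]]}}

```text
time: 10.38
ee_pos: [0.4674, -0.138, 0.0995]
tcp_rot: [179.9, -0.2, -178.1]
wrist_force: [-0.5, 0.5, 0.5]
opening: -0.0001
```

```bash
python3 look.py r5
```

```text
[-0.62404965 -0.16818863 -0.44608273]
```

View pics/r5s.png

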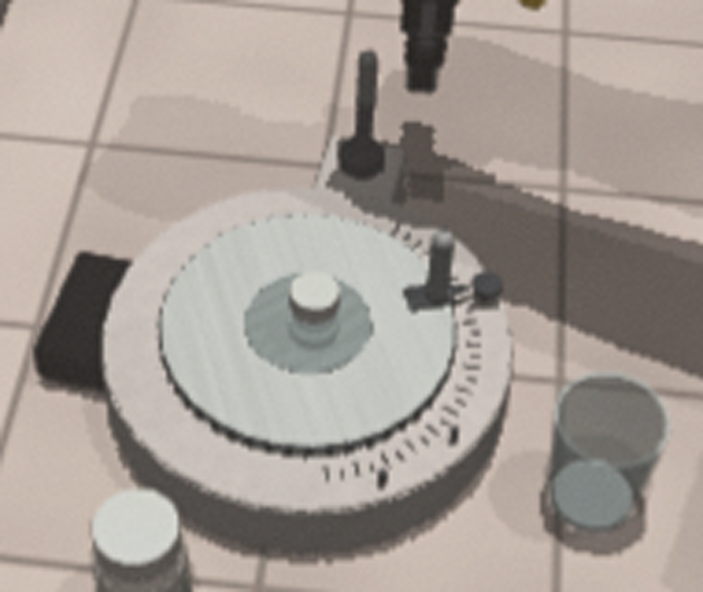

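Request:
{"method": "drive_tool", "body": {"plan": [[0, [0.007, 0, 0], 0], [0, [0.007, 0, 0], 1], [0, [0.005, -0.0003, 0], 1], [0, [0.003, -0.0004, 0], 1], [0, [0.0052, -0.0011, 0], 5.5], [0, [0.0053, -0.0006, 0], 5.7], [0, [0.0053, -0.0001, 0], 5.7], [0, [0.0053, 0.0004, 0], 5.7], [0, [0.0052, 0.001, 0], 5.7], [0, [0, 0, 0], 0]]}}

```text
time: 11.72
ee_pos: [0.5176, -0.1401, 0.1013]
tcp_rot: [180.0, -0.0, -146.9]
wrist_force: [-0.0, 0.3, -0.1]
opening: 0.0003
```

```bash
python3 look.py r6
```

```text
[ 0.58205577 -0.68095596  0.08586892]
```

View pics/r6s.png

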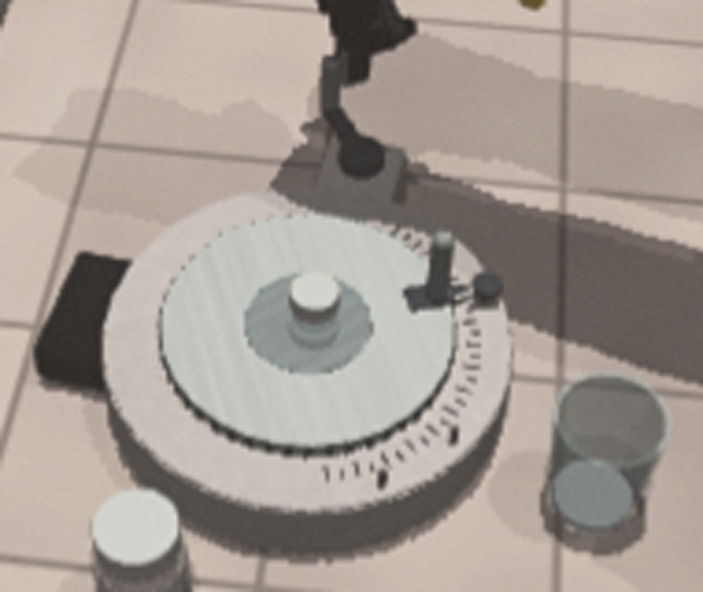

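Request:
{"method": "drive_tool", "body": {"plan": [[0, [0.0049, 0.0016, 0], 5.7], [0, [0.0047, 0.0021, 0], 5.7], [0, [0.0045, 0.0026, 0], 5.7], [0, [0.0042, 0.003, 0], 5.7], [0, [0.0039, 0.0035, 0], 5.7], [0, [0, 0, 0], 0]]}}

```text
time: 12.58
ee_pos: [0.5396, -0.1273, 0.1015]
tcp_rot: [-180.0, -0.0, -118.4]
wrist_force: [0.2, -0.8, 0.8]
opening: 0.0005
```

```bash
python3 look.py r7
```

```text
[ 0.50885522 -0.02506133 -0.63792349]
```

View pics/r7s.png

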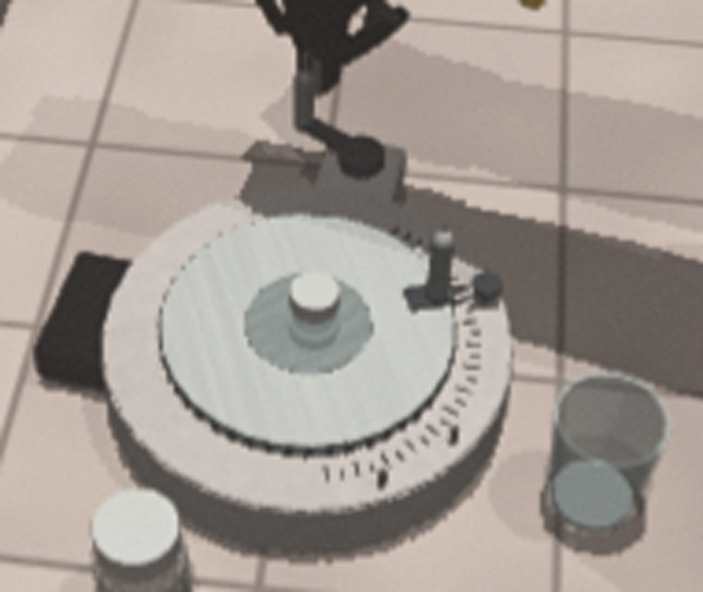

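Request:
{"method": "drive_tool", "body": {"plan": [[0, [0.001, 0.0009, 0], 1.4], [0, [0.001, 0.0009, 0], 1.4], [0, [0, 0, 0], 0]]}}

```text
time: 13.05
ee_pos: [0.5415, -0.1254, 0.1015]
tcp_rot: [180.0, -0.0, -115.5]
wrist_force: [-1.4, -0.8, 0.0]
opening: 0.0001
```

Request:
{"method": "drive_tool", "body": {"plan": [[0, [0.0008, 0.001, 0], 1.4], [0, [0, 0, 0], 0]]}}

```text
time: 13.3
ee_pos: [0.5425, -0.1244, 0.1015]
tcp_rot: [-180.0, 0.0, -114.1]
wrist_force: [-0.9, -0.7, -0.0]
opening: 0.0002
```

```bash
python3 look.py r8; python3 - <<'E'
from h import *
p=np.load('fit.npy')
for a in np.arange(1.,1.36,.05): print(round(a,2),((proj('side',vw(p,clpt(a)))-[200,150])*3.7).round(1),((proj('top',vw(p,clpt(a)))-[180,140])*5).round(1))
E
```

```text
[-0.44487938 -0.11561605  0.56983076]
1.0 [[312.7  63.3]] [[647.2 292. ]]
1.05 [[310.1  65. ]] [[643.9 289.5]]
1.1 [[307.7  66.8]] [[640.4 287.2]]
1.15 [[305.3  68.7]] [[636.8 285. ]]
1.2 [[303.1  70.7]] [[633.1 283. ]]
1.25 [[301.1  72.7]] [[629.3 281.3]]
1.3 [[299.2  74.9]] [[625.4 279.7]]
1.35 [[297.5  77.1]] [[621.4 278.3]]
```

View pics/r8s.png

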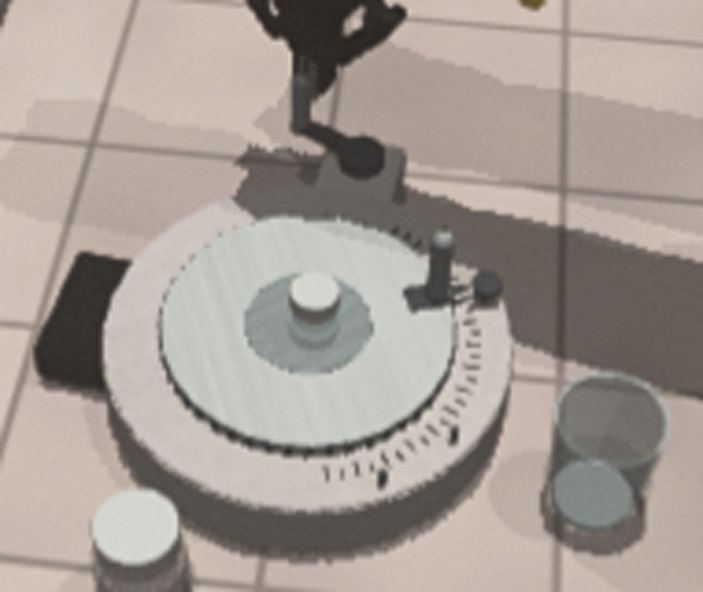

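Request:
{"method": "drive_tool", "body": {"plan": [[0, [0.0008, 0.001, 0], 1.4], [0, [0, 0, 0], 0]]}}

```text
time: 13.65
ee_pos: [0.5433, -0.1234, 0.1015]
tcp_rot: [-180.0, -0.0, -112.7]
wrist_force: [-0.1, -1.2, -0.1]
opening: -0.0001
```

Request:
{"method": "drive_tool", "body": {"plan": [[0, [0.0007, 0.001, 0], 1.0], [0, [0, 0, 0], 0]]}}

```text
time: 13.9
ee_pos: [0.5441, -0.1224, 0.1015]
tcp_rot: [-180.0, 0.0, -111.7]
wrist_force: [0.8, -2.6, -0.6]
opening: 0.0
```

Request:
{"method": "drive_tool", "body": {"plan": [[0, [0.0007, 0.001, 0], 1.0], [0, [0, 0, 0], 0]]}}

```text
time: 14.15
ee_pos: [0.5445, -0.122, 0.1015]
tcp_rot: [-180.0, -0.1, -110.7]
wrist_force: [-1.9, -5.8, -1.6]
opening: -0.0002
```

Request:
{"method": "drive_tool", "body": {"plan": [[0, [0, 0, 0], 0], [0, [-0.002, -0.005, 0], 0], [0, [-0.004, -0.01, 0], 0], [0, [-0.004, -0.01, 0.02], 0], [0, [-0.01, -0.02, 0.05], 0], [0, [-0.03, -0.04, 0.05], 0], [0, [-0.03, -0.05, 0.03], 0], [0, [-0.02, -0.05, 0], 0], [0, [0, 0, 0], 0], [0, [0, 0, 0], 0]]}}

```text
time: 15.4
ee_pos: [0.4492, -0.2995, 0.2441]
tcp_rot: [180.0, 0.0, -110.8]
wrist_force: [-0.1, 0.3, -0.3]
opening: -0.0002
```

```bash
python3 look.py r9
```

```text
[-0.31541081  0.58190538  0.57993574]
```

View pics/r9s.png

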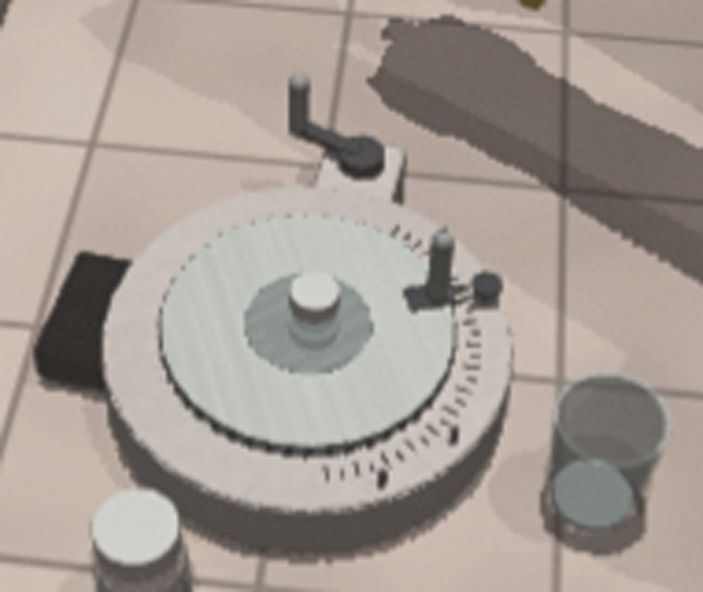

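View pics/r9t.png

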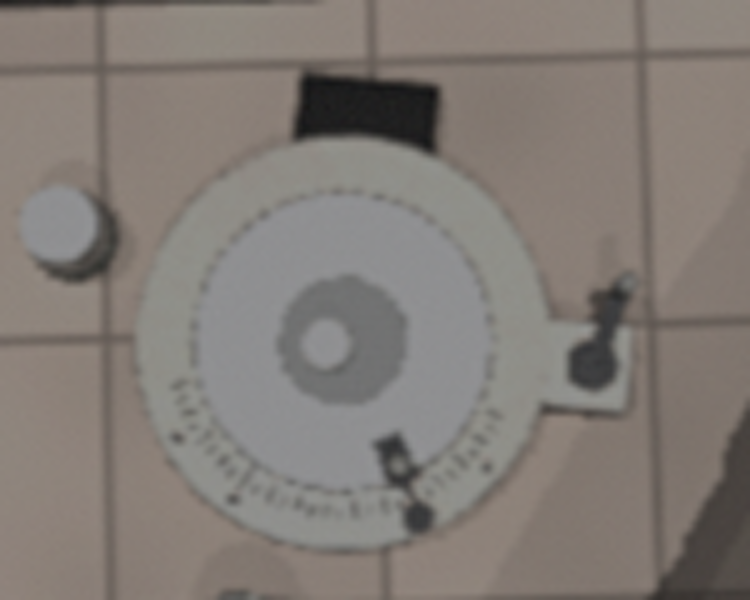

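```bash
python3 -c "
from workcell import job,monitor
print(monitor.get_obs()['qd'].round(3) if hasattr(monitor.get_obs()['qd'],'round') else 0);print(job.job_done())"
```

```text
[ 0.608  0.079  0.087 -0.008 -0.175  0.051]
the job is handed in; nothing more can be done
None
```

I turned the ring with closed fingertips from about -0.27 rad until its pointer aimed at the wide-headed pin. I then pushed the clamp lever counter-clockwise until it met its stop, moved the arm clear and handed the job in at about 15.5 s. The hand-in gives no verdict.

- **Pointer:** the close-up wrist picture showed the pointer's line about 1 mm from the middle of the pin's head. The last top and side pictures still show the ring on its mark.
- **Clamp:** the last pictures put the lever at about 1.28–1.3 rad, against a stop of 1.3. At the end of the push the force rose to about 6 N and the lever stopped moving.
- **Forces:** the highest wrist force I saw was about 6 N. I only read it at the end of each move, so a brief higher peak would not show.
- **Bystanders:** the sample jar, beaker and pill jar look unmoved in the last pictures. I did not check the big beaker, reagent bottle, spatula and stopper again; the arm never worked near them.
- **Calibration:** the camera fit of the viewer's pose was off by about 1 pixel (2–3 mm), so I judged the final pointer position directly from the pictures.

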